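Clear the drive box and dock the drive

TASK

The clear drive box has been parked on top of the yellow drive: lift it off by its black handle, keep it level, and set it down without dropping it so that it sits flat inside the white tray on the grey shelf. Then slide the yellow drive along the ledge into the slot of the dock until it is fully home. Handle the box by its handle only, and leave the magnifier and the screwdriver where they are.

Things in the scene. Friction and masses are not known exactly. Their poses are not given: they have to be found in the camera images.
- drive_box: Closed clear plastic box with a steel spring clip, 90 (x) x 64 (y) x 46 (z) mm, about 0.35 kg, a rigid black handle arched over its lid. Origin: centre of its underside, z up. It starts on top of the drive. It may go into the tray either way round, its x along the tray's x.
- handle (a point): Middle of the box's handle bar, 80 mm above the box's origin. The bar runs along the box's x axis, 82 mm long, 12 x 12 mm in section; its two posts leave 62 mm of clear bar, with 28 mm of air between the lid and the bar.
- drive: Loose flat drive, yellow rubber edge, metal top, 115 (x) x 80 (y) x 20 (z) mm, 0.2 to 0.42 kg. Origin: centre of its underside. It lies flat on the dock's ledge, clear of the slot, its x along the dock's x but up to 15 mm off the slot's centre line and up to 0.2 rad askew. Slides when pushed.
- dock: Fixed drive dock. Origin: on the desk under its run-in ledge; z up, the drive goes in along +x, y = 0 is the slot's centre line. Flat grey ledge, top 12 mm above the desk, x = -100 to 80 mm, 150 mm wide; then a housing 120 mm wide, 50 mm high, with the slot. Fully home, the drive touches the slot's end wall, its origin at x = 112.5 mm.
- mouth (a point): Middle of the lower edge of the slot's mouth, at x = 80 mm of the dock, level with the ledge. Slot 84 mm wide (2 mm each side of the drive), 24 mm high, 90 mm deep; the last 25 mm of the drive stay outside. Two polished fixed lead-in cheeks, tops 28 mm above the desk, in the 26 mm before the mouth, widen the way in by about 7 mm each side.
- shelf: Fixed slate grey metal riser shelf on the desk, 200 (x) x 300 (y) mm, top 70 mm above the desk. Origin: on the desk under its centre.
- tray: White shallow tray fixed on the shelf, outside 110 (x) x 84 (y) x 12 (z) mm, walls and floor 3 mm thick (inside 104 x 78 mm, so the box has 7 mm each side, its x along the tray's x). Origin: centre of its underside, on the shelf's top; its inner floor is 3 mm above the origin.
- magnifier: Stainless steel magnifier on a stand, loose on the shelf beside the tray: base disc 64 mm across, lens ring 58 mm across, about 102 mm high, upright. Origin: centre of its underside. To be left alone.
- screwdriver: Screwdriver, 120 mm long, loose on the desk near the robot. To be left alone.
- case: The clear case of the drive box, without the handle (same origin and axes as the drive box).
There are look-alikes about, which are no part of the job. What is shaped like the drive but red is not meant.

How it is judged (in metres and radians):
On the way, in this order (a step that is already met when the one before it is completed fails the run):
1. the box is lifted by its handle clear of the drive (contact force between the fingers and drive_box above 0.3 N and z of drive_box in the frame of drive above 0.05 m and x of drive in the frame of dock below 0.04 m), for 0.2 s.
2. the box sits flat in the tray, let go, with the drive still out of the slot (x of drive_box in the frame of tray between -0.009 and 0.009 m and y of drive_box in the frame of tray between -0.009 and 0.009 m and z of drive_box in the frame of tray between 0 and 0.006 m and angle between the x axis of drive_box and the x axis of tray, either way round below 0.2 rad and angle between drive_box's own z axis and vertical below 0.06 rad and contact force between the fingers and drive_box below 0.1 N and x of drive in the frame of dock below 0.04 m), for 0.2 s.
3. the drive is fully home in the slot (x of drive in the frame of dock between 0.1085 and 0.1155 m and y of drive in the frame of dock between -0.004 and 0.004 m and z of drive in the frame of dock between 0.009 and 0.015 m and angle between the x axis of drive and the x axis of dock, either way round below 0.08 rad), for 0.2 s.
At the end, for the whole second after the job is handed in: The box rests flat in the tray (9 mm of its centre along each axis, 3 mm in height, 0.2 rad turn, 0.06 rad tilt), let go; the drive rests flat in the slot, fully home (origin at x = 108.5 to 115.5 mm in the dock's frame, 4 mm of the centre line, 0.08 rad). Both at rest (all of step 3 and x of drive_box in the frame of tray between -0.009 and 0.009 m and y of drive_box in the frame of tray between -0.009 and 0.009 m and z of drive_box in the frame of tray between 0 and 0.006 m and angle between the x axis of drive_box and the x axis of tray, either way round below 0.2 rad and angle between drive_box's own z axis and vertical below 0.06 rad and contact force between the fingers and drive_box below 0.1 N and linear speed of each of drive_box, drive below 0.02 m/s and angular speed of each of drive_box, drive below 0.2 rad/s); the robot touches nothing.
It fails at once if the box is tipped by more than 0.4 rad (angle between drive_box's own z axis and vertical above 0.4 rad).
It fails at once if the box is let fall (faster than 0.5 m/s out of the fingers) (linear speed of drive_box above 0.5 m/s and contact force between the fingers and drive_box below 0.2 N).
It fails at once if the fingers grip or push the box by its case (over 4 N) instead of the handle (contact force between the fingers and case above 4 N).
It fails at once if the magnifier or the screwdriver is moved more than 20 mm (distance of any of magnifier, screwdriver from where it was at the start of the episode above 0.02 m).
It also fails if it takes over 72 s, if anything falls off the work surface, if the arm or the gripper's body presses on something with over 40 N, if the wrist force passes 120 N, or if a joint passes its speed limit or range.

ROBOT

A 6-joint arm with a two-finger parallel gripper is mounted at the origin on the work surface. World frame = base frame: x ahead of the robot, y to its left, z up, the work surface at z = 0. Lengths are in mm, angles in degrees, forces in N, time in s.
With the tool pointing down it reaches from about 300 to 875 mm from the base axis. Payload 6.4 kg.
Tool frame: the origin (TCP) lies on the mounting face of the last link; the fingertips stand 173 mm ahead of it and the grasp point (between the pads) lies 155 mm ahead of it; x points along the fingers, y is the direction in which the jaws open and shut, and the axes are right-handed (so a half turn about x gives the same grasp; the last joint's range is limited). The gripper opens to 85 mm and grips with 20 to 120 N. Pads are 22 mm wide; open, the fingers measure 114 mm over their backs; the gripper's body (76 mm by 85 mm) begins 54 mm behind the grasp point. The pads swing forward as they close: fully open they stand 13 mm farther back than shut.
Start: joints at [-11.82, 10.359, 92.074, -0, 77.567, -11.82], TCP at [575.015, 0.014, 404.688] pointing down, gripper open.
Joint ranges: [-171.53, 171.53], [-51.25, 118.39], [17.06, 147.69], [-65.23, 245.23], [0, 150.52], [-178.68, 178.68]. Speed limits (degrees/s): [147.25, 147.25, 172.46, 180, 180, 180].

INTERFACE

Orientations are given as [roll, pitch, yaw] about the fixed x, y, z axes, in that order (R = Rz(yaw) Ry(pitch) Rx(roll)).
In Python, from workcell import env, optics gives the robot as it stands.
- The arm moves only by the shell command python3 -m creep 'ROWS' [OPENING] [FORCE]. ROWS is a JSON object of lists of equal length, an entry for each row: "slide": the shift along the tool's x, y, z in mm, a list of three; "angular": the turn, a rotation vector about the tool's x, y, z in rad, a list of three. A call has 1 to 20 rows; each row shifts and turns the commanded pose from where the row before left it, along the tool's axes as they then stand; what a row does not reach is not made up. A row lasts 1/10 s, in which the tool goes at most 50 mm and 8.59 degrees, less where a joint would pass 70% of its speed; a pose out of reach is approached as far as the arm can. A call with a gripper value outside its range is refused whole. OPENING is the finger opening in mm, from 0 to 85.4, set as the call begins (- or left out, the last holds). The fingers move at their own pace and stop on an object; FORCE is the grip in N (left out, the last holds). Time passes only in rows, so rows that do not move let the fingers close. It gives the time, the measured TCP pose, the force and the opening at its end, in the units of the state.
- env.observe(): the state, without advancing time (a new reading comes with each control period).
- optics.snapshot(name): name is "scene" or "side" or "wrist"; returns the picture (420x560x3 uint8, red, green, blue); there is no depth.
- optics.calibration(name): a dict with "intrinsics" (3x3 intrinsics, pixels), "xyz" and "rotation" of the camera in the world; the wrist camera has in their place "mount" (4x4, takes a point from camera to tool coordinates, whose origin is the TCP and whose axes are the tool frame's). Camera axes: x right, y up, looking along -z (the intrinsics and any distortion apply to the point x, -y, -z); pixel columns grow to the right and rows downward; lengths in mm; the calibration is good to about 2 mm. A picture is of the moment at which its call begins: read the wrist's pose just before it. calibration takes no time and is no camera call.
- env.sign_off(): hands the job in, once; it reports no verdict.
The state is a dict: "t": time; "q": joint angles; "joint_vel": joint speeds; "effort": joint torques, N m; "position": TCP position; "ee_rot": TCP orientation; "ft_force": force on the tool from outside, world axes, zero at the start; "wrist_torque": the same for the moment, N m; "opening": finger opening in mm.
Only numpy, scipy, OpenCV 4.12 (cv2) and the standard library are available. Lean on these libraries where they do the work, as an engineer would, in place of code of your own. Each camera call takes 0.05 s, during which the arm holds its last target. There are 200 camera calls.

## Working session

There is one attempt and no reset: what is moved stays moved. The work goes in short steps, Python scripts to look and compute and a shell command to move; the robot and the scene stay as the last step left them, time stands still between calls to the robot, and variables do not carry over. Pictures are saved under pics/ and viewed, on a budget of 10 in all, crops included, one or two more only if the job needs it, and the job is handed in when it is done.

```bash
ls; mkdir -p pics
python3 - <<'E'
from workcell import env, optics
import cv2
for n in ["scene","side","wrist"]:
    c=optics.calibration(n); print(n,c)
    cv2.imwrite(f"pics/{n}0.png",optics.snapshot(n)[:,:,::-1])
print(env.observe())
E
```

```text
pics
scene {'intrinsics': array([[511.77002756,   0.        , 275.45232373],
       [  0.        , 511.77002756, 211.43892555],
       [  0.        ,   0.        ,   1.        ]]), 'xyz': array([ 990.95518376, -933.44623256,  890.58488696]), 'rotation': array([5.15199133e+01, 3.88437784e-02, 2.84576183e+01])}
side {'intrinsics': array([[432.00032631,   0.        , 277.97222318],
       [  0.        , 432.00032631, 209.56208974],
       [  0.        ,   0.        ,   1.        ]]), 'xyz': array([ 450.94403635, -636.18509508,  849.13792632]), 'rotation': array([37.38267452, -0.99691354, -6.31070273])}
wrist {'intrinsics': array([[338.54976285,   0.        , 280.8671836 ],
       [  0.        , 338.54976285, 208.54526978],
       [  0.        ,   0.        ,   1.        ]]), 'mount': array([[-7.61694517e-04,  2.99752073e-01, -9.54016831e-01,
         2.95269978e+01],
       [ 9.99999677e-01, -1.65769077e-05, -8.03616046e-04,
        -8.39924265e-01],
       [-2.56700225e-04, -9.54017135e-01, -2.99751963e-01,
        -7.69577018e+01],
       [ 0.00000000e+00,  0.00000000e+00,  0.00000000e+00,
         1.00000000e+00]])}
{'t': 0.15, 'q': array([-1.18205471e+01,  1.03917584e+01,  9.21176832e+01,  4.79689638e-04,
        7.75673740e+01, -1.18204745e+01]), 'joint_vel': array([ 0.00536632, -0.07672817, -0.10715332,  0.01811625, -0.02378425,
        0.05267762]), 'effort': array([ 1.94259010e-03, -4.45260644e+01, -3.51692533e+01, -1.26067753e-04,
        5.82284134e-03,  2.14055274e-05]), 'position': array([5.74813471e+02, 5.34648987e-02, 4.04001312e+02]), 'ee_rot': array([-102.16977082,   89.92318298,  167.83005299]), 'ft_force': array([-0.45275046, -0.24227975,  0.17038504]), 'wrist_torque': array([0.01363343, 0.02434371, 0.04896437]), 'opening': 85.52369554558193}
```

View pics/scene0.png

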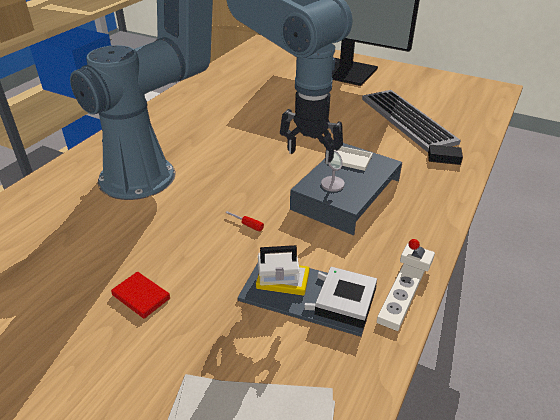

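View pics/side0.png

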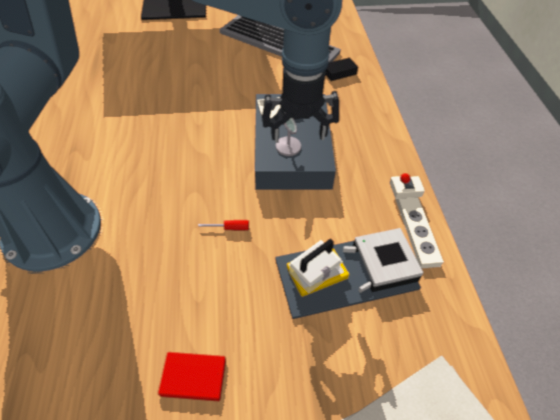

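View pics/wrist0.png

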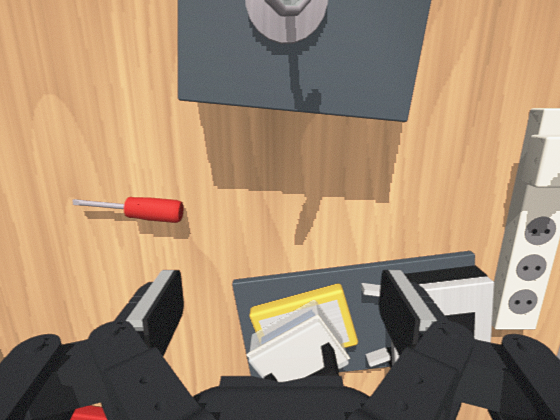

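Scene: the box (black handle at ~(279,250) in scene) is on the yellow drive at (283,280), on the dock ledge. The tray is at (352,158), with the magnifier at (333,183) and the screwdriver at (250,222). The red block at (140,294) is the look-alike and isn't meant.

```bash
cat > h.py <<'E'
import numpy as np, cv2
from scipy.spatial.transform import Rotation as Ro
from workcell import env, optics
def cam(n,s=None):
    c=optics.calibration(n); K=c["intrinsics"]
    if n=="wrist":
        M=c["mount"]; R=Ro.from_euler("xyz",s["ee_rot"],degrees=True).as_matrix()
        return K,R@M[:3,:3],R@M[:3,3]+s["position"]
    return K,Ro.from_euler("xyz",c["rotation"],degrees=True).as_matrix(),np.array(c["xyz"])
def proj(C,P):
    K,R,t=C; p=(np.atleast_2d(P)-t)@R*[1,-1,-1]; p=p@K.T; return p[:,:2]/p[:,2:]
def ray(C,px,z):
    K,R,t=C; px=np.atleast_2d(px).astype(float)
    d=(np.c_[px,np.ones(len(px))]@np.linalg.inv(K).T*[1,-1,-1])@R.T
    return t+d*((z-t[2])/d[:,2])[:,None]
def grab(n,f,crop=None,k=1):
    s=env.observe(); im=optics.snapshot(n)[:,:,::-1]
    if crop: x0,y0,x1,y1=crop; im=im[y0:y1,x0:x1]
    cv2.imwrite(f,cv2.resize(im,None,fx=k,fy=k,interpolation=cv2.INTER_CUBIC)); 
    return s
E
python3 - <<'E'
from h import *
np.set_printoptions(precision=1,suppress=True)
s=env.observe(); print(Ro.from_euler("xyz",s["ee_rot"],degrees=True).as_matrix())
W=cam("wrist",s);S=cam("side");A=cam("scene")
print("ledge side",ray(S,[[277,252],[292,313],[420,292]],12))
print("ledge wrist",ray(W,[[233,281],[473,252]],12))
print("ledge scene",ray(A,[[259,262],[239,300]],12))
print("handle side",ray(S,[[303,264],[332,243]],118),"scene",ray(A,[[262,250],[297,247]],118))
print("drive wrist corners L,T",ray(W,[[249,319],[342,286],[357,345]],32))
print("shelf wrist",ray(W,[[180,99],[407,121]],70)); print("mag",ray(W,[[288,8]],78))
print("tray scene",ray(A,[[352,158]],80)); print("shelf scene",ray(A,[[291,193],[353,228],[401,165]],70))
b=cv2.imread("pics/wrist0.png")[240:400,220:500]
a=cv2.imread("pics/side0.png")[225:325,265:435]
a=cv2.resize(a,(700,412),interpolation=cv2.INTER_CUBIC);cv2.imwrite("pics/sidecrop.png",a)
E
```

```text
[[-0.  1. -0.]
 [ 0. -0. -1.]
 [-1. -0. -0.]]
ledge side [[ 520.2 -122.1   12. ]
 [ 535.  -271.7   12. ]
 [ 814.2 -252.3   12. ]]
ledge wrist [[ 516.2 -128.2   12. ]
 [ 798.4  -89.9   12. ]]
ledge scene [[ 523.2 -156.5   12. ]
 [ 544.8 -284.8   12. ]]
handle side [[ 558.8 -219.4  118. ]
 [ 624.1 -177.1  118. ]] scene [[ 566.6 -214.1  118. ]
 [ 630.4 -168.4  118. ]]
drive wrist corners L,T [[ 536.2 -167.3   32. ]
 [ 643.6 -123.2   32. ]
 [ 666.2 -204.    32. ]]
shelf wrist [[487.4  79.7  70. ]
 [683.7  61.5  70. ]]
mag [[579.3 146.6  78. ]]
tray scene [[581.9 290.8  80. ]]
shelf scene [[497.3  64.2  70. ]
 [698.8   7.3  70. ]
 [716.3 338.4  70. ]]
```

View pics/sidecrop.png

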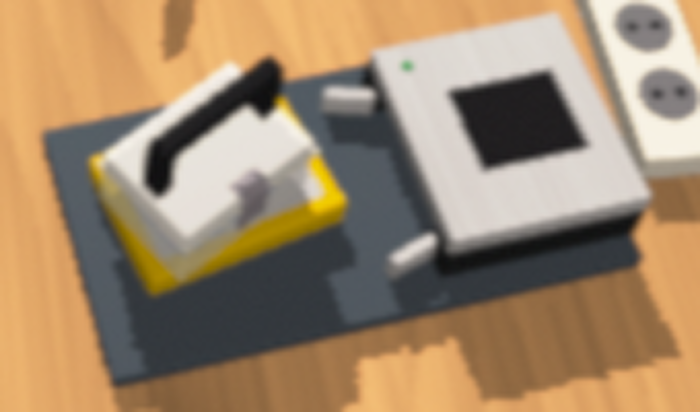

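```bash
python3 -m creep '{"slide":[[9,2.5,24.5],[9,2.5,24.5],[9,2.5,24.5],[9,2.5,24.5],[9,2.5,24.5],[9,2.5,24.5],[9,2.5,24.5],[9,2.5,24.5],[0,0,0],[0,0,0],[0,0,0],[0,0,0],[0,0,0],[0,0,0],[0,0,0],[0,0,0],[0,0,0]],"angular":[[0,0,0],[0,0,0],[0,0,0],[0,0,0],[0,0,0],[0,0,0],[0,0,0],[0,0,0],[0.14,0,0],[0.14,0,0],[0.14,0,0],[0.14,0,0],[0.14,0,0],[0.14,0,0],[0.14,0,0],[0,0,0],[0,0,0]]}' 85
python3 - <<'E'
from h import *
s=grab("wrist","pics/w1.png"); print(s["position"],s["ee_rot"],s["q"])
a=optics.snapshot("scene")[100:220,270:430,::-1]; cv2.imwrite("pics/tray.png",cv2.resize(a,None,fx=4,fy=4,interpolation=2))
import json; json.dump({"position":s["position"].tolist(),"ee_rot":s["ee_rot"].tolist()},open("w1.json","w"))
E
```

```text
t: 1.85
position: [594.9, -196.0, 332.4]
ee_rot: [-61.1, 90.0, 153.0]
ft_force: [0.8, 0.2, 0.6]
opening: 84.8
[ 594.93585804 -195.95040347  332.38194434] [-61.07721537  89.967025   152.98890063] [-2.90696978e+01  2.07219433e+01  8.79068779e+01 -1.24976270e-03
  7.14041326e+01  2.68645851e+01]
```

View pics/w1.png

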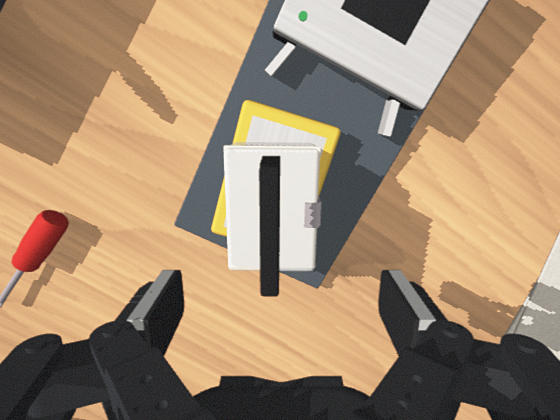

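View pics/tray.png

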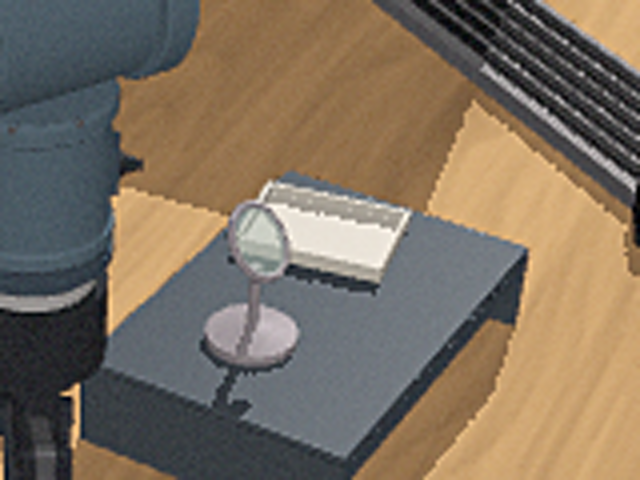

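Wrist close-up: the bar runs (270,157)–(270,296), along the image column. The white box with its clip is at (313,215), the yellow drive is beneath it, and the dock housing is at top right. In the scene crop the white tray is at about (340,230), clear behind the magnifier.

Run:
```python
from h import *
import json
np.set_printoptions(precision=1,suppress=True)
s={k:np.array(v) for k,v in json.load(open("w1.json")).items()}
W=cam("wrist",s); A=cam("scene")
b=ray(W,[[270,157],[270,296]],118);print("bar",b,"len",np.linalg.norm(b[1]-b[0]),b.mean(0),np.degrees(np.arctan2(*(b[0]-b[1])[[1,0]])))
print("grasp",s["position"])
print("lid corners",ray(W,[[224,146],[321,150],[318,271],[228,269]],78))
print("drive top",ray(W,[[243,101],[340,129],[212,233]],32))
print("ledge",ray(W,[[176,224],[319,289]],12),"housing top",ray(W,[[274,35],[421,110]],50))
print("cheek", ray(W,[[268,73],[390,134]],28))
t=ray(A,[[270+410/4,100+210/4],[270+270/4,100+182/4],[270+380/4,100+275/4]],82);print("tray",t)
```

```text
bar [[ 630.7 -163.8  118. ]
 [ 558.5 -211.6  118. ]] len 86.62559023146082 [ 594.6 -187.7  118. ] 33.52908134157227
grasp [ 594.9 -196.   332.4]
lid corners [[ 613.9 -137.1   78. ]
 [ 647.6 -191.5   78. ]
 [ 574.5 -242.1   78. ]
 [ 538.6 -186.2   78. ]]
drive top [[ 642.2 -128.2   32. ]
 [ 666.9 -202.1   32. ]
 [ 535.8 -163.7   32. ]]
ledge [[ 515.9 -132.7   12. ]
 [ 534.8 -280.5   12. ]] housing top [[ 690.8 -124.6   50. ]
 [ 709.5 -238.8   50. ]]
cheek [[ 669.6 -132.8   28. ]
 [ 686.3 -238.1   28. ]]
tray [[625.2 344.9  82. ]
 [518.1 332.4  82. ]
 [636.4 252.5  82. ]]
```

```bash
python3 -m creep '{"slide":[[0,-3.3,-2.25],[0,-3.3,-2.25],[10,0,0],[15,0,0],[15,0,0],[15,0,0],[7,0,0],[3,0,0],[0,0,0]],"angular":[[0,0,0],[0,0,0],[0,0,0],[0,0,0],[0,0,0],[0,0,0],[0,0,0],[0,0,0],[0,0,0]]}' 85
python3 -m creep '{"slide":[[0,0,0],[0,0,0],[0,0,0],[0,0,0],[0,0,0],[0,0,0],[0,0,0],[0,0,0],[0,0,0],[0,0,0]],"angular":[[0,0,0],[0,0,0],[0,0,0],[0,0,0],[0,0,0],[0,0,0],[0,0,0],[0,0,0],[0,0,0],[0,0,0]]}' 0 50
```

```text
t: 2.85
position: [595.0, -188.0, 267.1]
ee_rot: [-61.5, 89.9, 152.4]
ft_force: [0.1, -0.5, 0.2]
opening: 85.4
t: 3.85
position: [595.1, -187.9, 268.0]
ee_rot: [165.9, 90.0, 19.7]
ft_force: [-1.8, 1.9, 5.4]
opening: 11.0
```

```bash
python3 -m creep '{"slide":[[-3,0,0],[-6,0,0],[-10,0,0],[-15,0,0],[-20,0,0],[-20,0,0],[-20,0,0],[-20,0,0],[-20,0,0],[-20,0,0],[-15,0,0],[-10,0,0],[-6,0,0],[-3,0,0],[0,0,0],[0,0,0]],"angular":[[0,0,0],[0,0,0],[0,0,0],[0,0,0],[0,0,0],[0,0,0],[0,0,0],[0,0,0],[0,0,0],[0,0,0],[0,0,0],[0,0,0],[0,0,0],[0,0,0],[0,0,0],[0,0,0]]}'
python3 - <<'E'
from h import *
np.set_printoptions(precision=3,suppress=True)
print(Ro.from_euler("xyz",env.observe()["ee_rot"],degrees=True).as_matrix(), env.observe()["q"])
E
```

```text
t: 5.45
position: [595.0, -188.0, 454.7]
ee_rot: [-61.4, 89.9, 152.5]
ft_force: [-0.4, 0.1, -3.6]
opening: 11.0
[[-0.001  0.557 -0.831]
 [ 0.001 -0.831 -0.557]
 [-1.    -0.001  0.001]] [-28.414  14.517  81.328  -0.001  84.25   27.736]
```

```bash
python3 -m creep '{"slide":[[0,-6.4,-2.7],[0,-12.8,-5.3],[0,-19.2,-8],[0,-25.6,-10.6],[0,-32,-13.3],[0,-32,-13.3],[0,-32,-13.3],[0,-32,-13.3],[0,-32,-13.3],[0,-32,-13.3],[0,-32,-13.3],[0,-32,-13.3],[0,-32,-13.3],[0,-32,-13.3],[0,-25.6,-10.6],[0,-19.2,-8],[0,-12.8,-5.3],[0,-6.4,-2.7]],"angular":[[0,0,0],[0,0,0],[0,0,0],[0,0,0],[0,0,0],[0,0,0],[0,0,0],[0,0,0],[0,0,0],[0,0,0],[0,0,0],[0,0,0],[0,0,0],[0,0,0],[0,0,0],[0,0,0],[0,0,0],[0,0,0]]}'
python3 -m creep '{"slide":[[0,0,0],[0,0,0],[0,0,0],[0,0,0],[0,0,0],[0,0,0],[0,0,0],[0,0,0],[0,0,0],[0,0,0],[0,0,0]],"angular":[[0.033,0,0],[0.05,0,0],[0.08,0,0],[0.08,0,0],[0.08,0,0],[0.07,0,0],[0.05,0,0],[0.03,0,0],[0,0,0],[0,0,0],[0,0,0]]}'
python3 - <<'E'
from h import *
s=grab("wrist","pics/w2.png"); print(s["position"],s["ee_rot"],s["q"])
import json; json.dump({"position":s["position"].tolist(),"ee_rot":s["ee_rot"].tolist()},open("w2.json","w"))
grab("side","pics/s2.png",(230,60,370,200),4)
E
```

```text
t: 7.25
position: [498.9, 289.5, 455.7]
ee_rot: [-74.8, 90.0, 139.1]
ft_force: [-0.1, 0.4, -3.3]
opening: 10.8
t: 8.35
position: [500.2, 287.6, 455.7]
ee_rot: [122.9, 90.0, -50.3]
ft_force: [-0.7, 0.1, -3.3]
opening: 10.7
[500.15639129 287.6044492  455.72489573] [122.9341044   89.99455665 -50.29900056] [ 1.81201482e+01  8.39776351e+00  8.83861439e+01 -5.09747430e-03
  8.32140905e+01  1.01353855e+02]
```

View pics/w2.png

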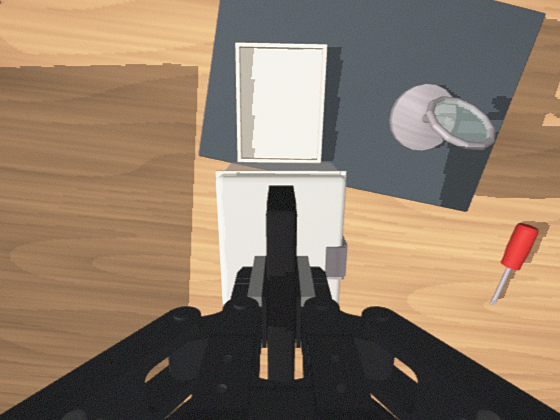

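Tray rim corners are (236,43), (327,45), (322,162), (236,161). The box hangs level and its lid's front edge is at row ~172. The magnifier is well to the right.

Run:
```python
from h import *
import json
np.set_printoptions(precision=1,suppress=True)
s={k:np.array(v) for k,v in json.load(open("w2.json")).items()}
W=cam("wrist",s); R=Ro.from_euler("xyz",s["ee_rot"],degrees=True).as_matrix(); p=s["position"]
t=ray(W,[[236,43],[327,45],[322,162],[236,161]],82);print(t,t.mean(0))
d=lambda a,b:(np.linalg.norm(b-a),np.degrees(np.arctan2(*(b-a)[[1,0]])))
print(d(t[3],t[0]),d(t[2],t[1]),d(t[0],t[1]),d(t[3],t[2]))
# lid edge
l=ray(W,[[217,173],[347,172.5]],p[2]-189); print("lid edge tool",(l-p)@R, d(l[0],l[1]))
e=ray(W,[[269,186],[295,186]],p[2]-149);print("bar end tool",(e-p)@R)
print("R",R)
```

```text
[[622.5 344.3  82. ]
 [630.7 260.6  82. ]
 [522.7 248.4  82. ]
 [513.3 335.7  82. ]] [572.3 297.3  82. ]
(np.float64(109.53353836258543), np.float64(4.50385359951594)) (np.float64(108.76283750545907), np.float64(6.43378153071911)) (np.float64(84.14482653778789), np.float64(-84.37288132256315)) (np.float64(87.82656339065136), np.float64(-83.87678934573323))
lid edge tool [[189.  -30.8 -43.8]
 [189.   31.3 -44. ]] (np.float64(62.130093968130424), np.float64(-82.98188893081004))
bar end tool [[149.   -4.5 -47.1]
 [149.    4.9 -47.1]]
R [[ 0.   0.1 -1. ]
 [-0.  -1.  -0.1]
 [-1.   0.  -0. ]]
```

```bash
python3 -m creep '{"slide":[[0,0,-4],[0,0,-8],[0,-0.9,-12],[0,0,-13],[0,0,-13],[0,0,-11],[0,0,-8],[0,0,-4],[4,0,0],[9,0,0],[14,0,0],[18,0,0],[20,0,0],[20,0,0],[18,0,0],[14,0,0],[9,0,0],[4,0,0],[0,0,0],[0,0,0]],"angular":[[0,0,0],[0,0,0],[0,0,0],[0,0,0],[0,0,0],[0,0,0],[0,0,0],[0,0,0],[0,0,0],[0,0,0],[0,0,0],[0,0,0],[0,0,0],[0,0,0],[0,0,0],[0,0,0],[0,0,0],[0,0,0],[0,0,0],[0,0,0]]}'
python3 - <<'E'
from h import *
s=env.observe();print(s["position"],s["ee_rot"])
a=optics.snapshot("scene")[110:180,300:400,::-1];b=optics.snapshot("side")[80:150,240:340,::-1]
cv2.imwrite("pics/p3.png",cv2.resize(np.vstack([a,b]),None,fx=4,fy=4,interpolation=2))
E
```

```text
t: 10.45
position: [572.9, 297.4, 326.6]
ee_rot: [-170.9, 89.9, 15.8]
ft_force: [-0.2, -0.3, -3.3]
opening: 11.3
[572.86558019 297.36169252 326.5856268 ] [-170.9244444    89.91425532   15.82696423]
```

View pics/p3.png

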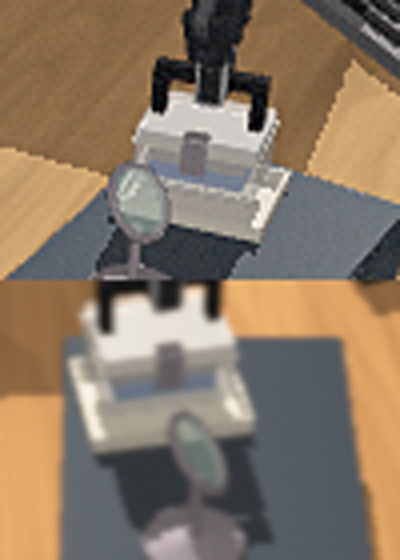

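Run:
```python
from h import *
np.set_printoptions(precision=1,suppress=True)
S=cam("side");A=cam("scene")
f=lambda P:[[240+x/4,80+(y-280)/4] for x,y in P]; g=lambda P:[[300+x/4,110+y/4] for x,y in P]
print("tray front bottom side",ray(S,f([[100,455],[255,440]]),70))
print("lid front side",ray(S,f([[92,358],[240,347]]),137)); print("lid scene L,front R,back R",ray(A,g([[135,135],[268,160],[278,118]]),137))
print("tray front bottom right scene",ray(A,g([[260,241]]),70), "top",ray(A,g([[290,170]]),82))
c,s=np.cos(.105),np.sin(.105)
def rect(x,y,a,b): return [[x+u*a*c-v*b*s,y+u*a*s+v*b*c] for u,v in((-1,-1),(1,-1),(1,1))]
print("exp tray",np.array(rect(572.3,297.3,55,42)),"exp lid",np.array(rect(572.9,297.4,45,32)))
```

```text
tray front bottom side [[527.1 244.5  70. ]
 [632.7 250.1  70. ]]
lid front side [[523.9 261.5 137. ]
 [620.5 264.1 137. ]]
lid scene L,front R,back R [[537.2 250.  137. ]
 [632.  263.1 137. ]
 [618.2 320.6 137. ]]
tray front bottom right scene [[633.9 262.8  70. ]] top [[625.2 344.9  82. ]]
exp tray [[522.  249.8]
 [631.4 261.3]
 [622.6 344.8]] exp lid [[531.5 260.9]
 [621.  270.3]
 [614.3 333.9]]
```

```bash
python3 -m creep '{"slide":[[2,0,0],[3,0,0],[3,0,0],[3,0,0],[2,0,0],[1.5,0,0],[1,0,0],[0,0,0],[0,0,0]],"angular":[[0,0,0],[0,0,0],[0,0,0],[0,0,0],[0,0,0],[0,0,0],[0,0,0],[0,0,0],[0,0,0]]}'
python3 -m creep '{"slide":[[1,0,0],[1,0,0],[0,0,0],[0,0,0]],"angular":[[0,0,0],[0,0,0],[0,0,0],[0,0,0]]}'
```

```text
t: 11.45
position: [572.6, 297.3, 310.3]
ee_rot: [-167.2, 90.0, 19.6]
ft_force: [0.4, 0.6, -2.9]
opening: 11.0
t: 11.85
position: [572.7, 297.5, 309.0]
ee_rot: [-154.7, 89.9, 32.0]
ft_force: [-1.4, 0.8, 1.8]
opening: 10.7
```

```bash
python3 -m creep '{"slide":[[0.5,0,0],[0,0,0],[0,0,0]],"angular":[[0,0,0],[0,0,0],[0,0,0]]}'
python3 -m creep '{"slide":[[0,0,0],[0,0,0],[0,0,0],[0,0,0],[0,0,0],[0,0,0],[0,0,0],[0,0,0]],"angular":[[0,0,0],[0,0,0],[0,0,0],[0,0,0],[0,0,0],[0,0,0],[0,0,0],[0,0,0]]}' 40
python3 -m creep '{"slide":[[-5,0,0],[-10,0,0],[-20,0,0],[-25,0,0],[-25,0,0],[-20,0,0],[-15,0,4],[-10,0,8],[0,0,12],[0,0,14],[0,0,14],[0,0,12],[0,0,8],[0,0,4],[0,0,0],[0,0,0]],"angular":[[0,0,0],[0,0,0],[0,0,0],[0,0,0],[0,0,0],[0,0,0],[0,0,0],[0,0,0],[0,0,0],[0,0,0],[0,0,0],[0,0,0],[0,0,0],[0,0,0],[0,0,0],[0,0,0]]}'
python3 - <<'E'
from h import *
s=grab("wrist","pics/w4.png"); print(s["position"],s["ee_rot"])
import json; json.dump({"position":s["position"].tolist(),"ee_rot":s["ee_rot"].tolist()},open("w4.json","w"))
E
```

```text
t: 12.15
position: [572.7, 297.6, 308.9]
ee_rot: [-155.5, 89.9, 31.2]
ft_force: [-3.4, 0.2, 5.5]
opening: 10.6
t: 12.95
position: [572.6, 297.2, 307.7]
ee_rot: [-58.4, 90.0, 128.3]
ft_force: [-0.9, -0.2, -0.1]
opening: 40.0
t: 14.55
position: [497.3, 288.3, 437.8]
ee_rot: [177.1, 90.0, 3.9]
ft_force: [-0.4, 0.4, -0.4]
opening: 40.0
[497.31891592 288.29656935 437.75211285] [177.12657586  89.98049273   3.87007529]
```

View pics/w4.png

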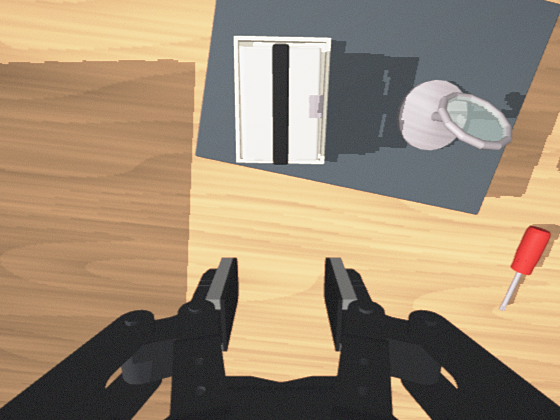

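Box sits in the tray, bar at (281,45–163), clip at (316,106), magnifier unmoved. Next: the drive. I'll square it up by pushing its long side with two open fingers, then push its rear face home the same way.

```bash
python3 -m creep '{"slide":[[0,0,0],[0,0,0],[0,0,0],[0,0,0],[0,0,0],[0,0,0],[0,0,0],[0,0,0],[0,0,0],[0,0,0],[0,0,0],[0,0,0]],"angular":[[-0.074,0,0],[-0.144,0,0],[-0.144,0,0],[-0.144,0,0],[-0.144,0,0],[-0.144,0,0],[-0.144,0,0],[-0.144,0,0],[-0.144,0,0],[-0.144,0,0],[-0.144,0,0],[-0.074,0,0]]}' 60
python3 -m creep '{"slide":[[0.8,0.6,6.5],[1.6,1.2,13],[2.4,1.8,19.6],[3.2,2.4,26],[4.1,2.9,32.7],[4.1,2.9,32.7],[4.1,2.9,32.7],[4.1,2.9,32.7],[4.1,2.9,32.7],[4.1,2.9,32.7],[4.1,2.9,32.7],[4.1,2.9,32.7],[4.1,2.9,32.7],[4.1,2.9,32.7],[3.2,2.4,26],[2.4,1.8,19.6],[1.6,1.2,13],[0.8,0.6,6.5],[0,0,0],[0,0,0]],"angular":[[0,0,0],[0,0,0],[0,0,0],[0,0,0],[0,0,0],[0,0,0],[0,0,0],[0,0,0],[0,0,0],[0,0,0],[0,0,0],[0,0,0],[0,0,0],[0,0,0],[0,0,0],[0,0,0],[0,0,0],[0,0,0],[0,0,0],[0,0,0]]}'
python3 - <<'E'
from h import *
s=grab("wrist","pics/w5.png"); print(s["position"],s["ee_rot"],s["q"])
print(Ro.from_euler("xyz",s["ee_rot"],degrees=True).as_matrix().round(3))
import json; json.dump({"position":s["position"].tolist(),"ee_rot":s["ee_rot"].tolist()},open("w5.json","w"))
E
```

```text
t: 15.8
position: [497.6, 288.3, 437.5]
ee_rot: [-58.0, 90.0, -139.9]
ft_force: [-0.9, 1.1, -0.2]
opening: 59.9
t: 17.8
position: [599.2, -158.4, 380.8]
ee_rot: [-177.4, 90.0, 100.4]
ft_force: [0.1, 0.1, -0.3]
opening: 60.0
[ 599.22389975 -158.40758482  380.76112253] [-177.35521645   89.97669836  100.41413608] [-2.57683804e+01  1.71633390e+01  8.66447010e+01  1.93662542e-02
  7.62057171e+01 -3.35423528e+01]
[[-0.     0.991  0.135]
 [ 0.     0.135 -0.991]
 [-1.    -0.    -0.   ]]
```

View pics/w5.png

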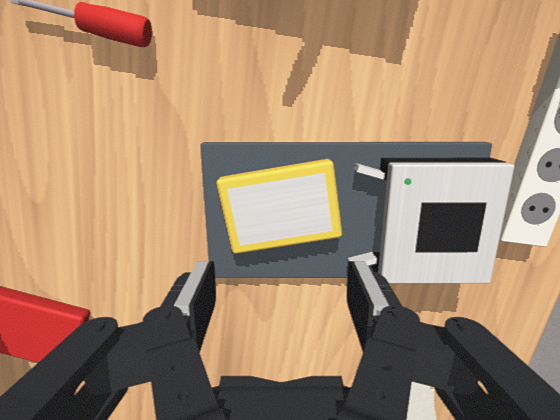

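Clear view. Drive top corners are (218,179), (332,160), (342,236), (233,252). The ledge's left corners are (201,142) and (207,278), its upper edge lies along row 142, and the housing's front edge is at x≈385. The drive is skewed and clear of the slot.

Run:
```python
from h import *
import json
np.set_printoptions(precision=1,suppress=True)
s={k:np.array(v) for k,v in json.load(open("w5.json")).items()}
W=cam("wrist",s); R=Ro.from_euler("xyz",s["ee_rot"],degrees=True).as_matrix(); p=s["position"]
T=lambda P:((P-p)@R)
def show(n,px,z): 
    t=T(ray(W,px,z)); print(n,"tool y,z",t[:,1:].tolist() and t[:,1:].round(1).tolist()); return t
d=show("drive",[[218,179],[332,160],[342,236],[233,252]],32); print(d.mean(0), np.degrees(np.arctan2(d[1,2]-d[0,2],d[1,1]-d[0,1])),np.degrees(np.arctan2(d[2,2]-d[3,2],d[2,1]-d[3,1])))
show("ledge",[[201.5,142],[207,278],[491,142]],12)
show("housing top",[[386,163],[383,282],[513,163],[491,283]],50)
show("cheek",[[357,165],[385,170],[384,179]],28)
b={k:np.array(v) for k,v in json.load(open("w4.json")).items()}
W=cam("wrist",b); q=ray(W,[[281,45],[281,163]],159);t=ray(W,[[235,36],[331,37],[326,164],[236,163]],82);print("box",q.mean(0),"tray",t.mean(0))
```

```text
drive tool y,z [[-61.0, -6.5], [47.8, -24.9], [61.5, 52.5], [-49.8, 70.2]]
[348.8  -0.4  22.8] -9.565776798291953 -9.039446703142781
ledge tool y,z [[-79.0, -39.4], [-83.4, 111.3], [207.5, -39.5]]
housing top tool y,z [[93.6, -25.1], [101.7, 94.7], [207.3, -25.1], [210.1, 95.8]]
cheek tool y,z [[72.7, -19.4], [100.1, -14.5], [100.0, -5.6]]
box [570.7 297.5 159. ] tray [572.9 296.7  82. ]
```

```bash
python3 -m creep '{"slide":[[0,0,-10],[0,0,-18],[10,0,-18],[20,0,-10],[25,0,0],[30,0,0],[30,0,0],[30,0,0],[25,0,0],[15,0,0],[7,0,0],[3,0,0],[0,0,0],[0,0,0]],"angular":[[0,0,0],[0,0,0],[0,0,0],[0,0,0],[0,0,0],[0,0,0],[0,0,0],[0,0,0],[0,0,0],[0,0,0],[0,0,0],[0,0,0],[0,0,0],[0,0,0]]}'
python3 -m creep '{"slide":[[0,0,3],[0,0,3],[0,0,3],[0,0,3],[0,0,3],[0,0,3],[0,0,3],[0,0,3],[0,0,3],[0,0,3],[0,0,3],[0,0,3],[0,0,0],[0,0,0]],"angular":[[0,0,0],[0,0,0],[0,0,0],[0,0,0],[0,0,0],[0,0,0],[0,0,0],[0,0,0],[0,0,0],[0,0,0],[0,0,0],[0,0,0],[0,0,0],[0,0,0]]}'
python3 - <<'E'
from h import *
s=grab("wrist","pics/w6.png"); print(s["position"],s["ee_rot"])
import json; json.dump({"position":s["position"].tolist(),"ee_rot":s["ee_rot"].tolist()},open("w6.json","w"))
E
```

```text
t: 19.25
position: [592.3, -103.8, 187.0]
ee_rot: [62.4, 89.9, -19.9]
ft_force: [-0.1, 0.4, 0.8]
opening: 60.3
t: 20.65
position: [596.5, -139.7, 185.7]
ee_rot: [-22.9, 90.0, -105.2]
ft_force: [0.3, -0.3, 0.2]
opening: 60.0
[ 596.51050331 -139.651294    185.69397566] [ -22.88489013   89.98570955 -105.16573334]
```

View pics/w6.png

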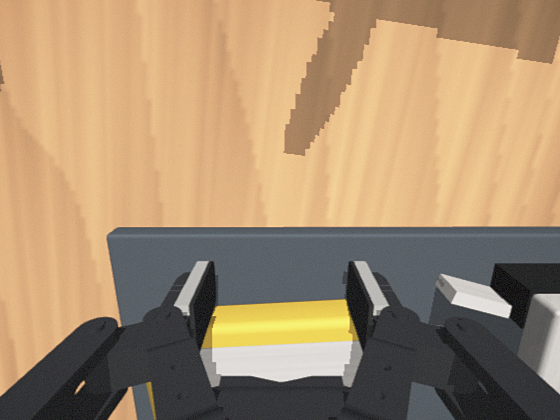

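The drive's long side is almost square to the fingers (the yellow bottom edge runs (215,306)–(348,300)). I'll check its offset.

Run:
```python
from h import *
import json
np.set_printoptions(precision=1,suppress=True)
s={k:np.array(v) for k,v in json.load(open("w6.json")).items()}
W=cam("wrist",s); R=Ro.from_euler("xyz",s["ee_rot"],degrees=True).as_matrix(); p=s["position"]
T=lambda px,z:((ray(W,px,z)-p)@R)[:,1:]
print("drive bottom edge",T([[216,305.5],[346,300]],12)); print("ledge",T([[108,234],[560,226]],12)); print("cheek",T([[445,274],[437,282],[508,302]],28))
```

```text
drive bottom edge [[-32.5  18.1]
 [ 31.1  15. ]]
ledge [[-79.7 -19.6]
 [126.1 -23.4]]
cheek [[68.7 -7.8]
 [65.8 -4. ]
 [98.1  5.8]]
```

```bash
python3 -m creep '{"slide":[[0,0,-10],[0,0,-15],[-10,0,0],[-25,0,0],[-30,0,0],[-20,-20,14],[0,-25,20],[0,-25,22],[0,-20,14],[0,-10,8.5]],"angular":[[0,0,0],[0,0,0],[0,0,0],[0,0,0],[0,0,0],[0,0,0],[0,0,0],[0,0,0],[0,0,0],[0,0,0]]}' 40
python3 -m creep '{"slide":[[0,0,0],[0,0,0],[0,0,0],[0,0,0],[0,0,0],[0,0,0],[0,0,0],[0,0,0],[0,0,0],[0,0,0],[0,0,0],[0,0,0],[0,0,0],[0,0,0]],"angular":[[-0.071,0,0],[-0.13,0,0],[-0.14,0,0],[-0.14,0,0],[-0.14,0,0],[-0.14,0,0],[-0.14,0,0],[-0.14,0,0],[-0.14,0,0],[-0.14,0,0],[-0.14,0,0],[-0.11,0,0],[0,0,0],[0,0,0]]}'
cat > d.py <<'E'
from h import *
np.set_printoptions(precision=1,suppress=True)
s=env.observe(); im=optics.snapshot("wrist")[:,:,::-1].copy()
import sys; cv2.imwrite(sys.argv[1],im)
m=cv2.inRange(cv2.cvtColor(im,cv2.COLOR_BGR2HSV),(22,150,90),(34,255,255))
m=cv2.morphologyEx(m,cv2.MORPH_OPEN,np.ones((3,3)))
n,l,st,c=cv2.connectedComponentsWithStats(m); k=1+st[1:,4].argmax()
P=np.argwhere(l==k)[:,::-1].astype(np.int32); h=cv2.convexHull(P)
q=cv2.approxPolyDP(h,6,True)[:,0]; print(st[k],q.tolist())
W=cam("wrist",s); R=Ro.from_euler("xyz",s["ee_rot"],degrees=True).as_matrix(); p=s["position"]
T=lambda px,z:((ray(W,px,z)-p)@R)[:,1:]
print(p,R[:,2],"\nz32",T(q,32).tolist(),"\nz12",T(q,12).tolist())
E
python3 d.py pics/w7.png
```

```text
t: 21.7
position: [503.6, -206.6, 271.5]
ee_rot: [23.5, 90.0, -58.8]
ft_force: [-0.5, 0.4, 0.3]
opening: 40.1
t: 23.1
position: [505.0, -205.5, 271.0]
ee_rot: [-27.0, 90.0, -19.4]
ft_force: [-0.0, -0.0, 0.4]
opening: 39.9
[ 238  263   96  113 2572] [[333, 374], [323, 375], [239, 289], [238, 272], [322, 264]]
[ 505.  -205.5  271. ] [1.  0.1 0. ] 
z32 [[40.42997167327059, 121.83339593063131], [32.78386739450635, 122.78274616133777], [-29.012778199299927, 47.7354406879724], [-29.20866383479357, 34.42956243824753], [28.521942254226573, 28.33679330292801]] 
z12 [[44.28271436849527, 140.89952087921398], [35.90642030581238, 141.9395324211647], [-31.791698462818264, 59.725338586171], [-32.006290838978664, 45.148771890436116], [31.23748865819242, 38.474153800905945]]
```

View pics/w7.png

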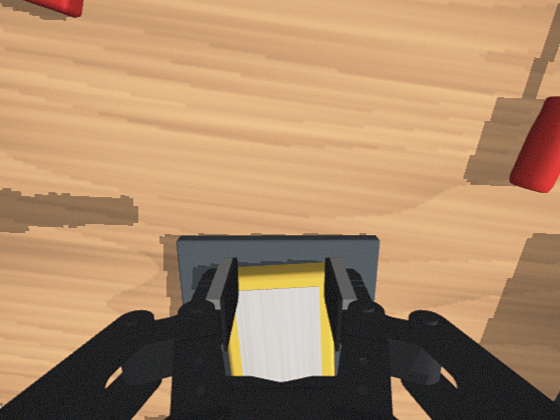

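```bash
python3 -m creep '{"slide":[[10,0,0],[20,0,0],[25,0,0],[18,0,0],[8,0,0],[4,0,0],[0,0,0]],"angular":[[0,0,0],[0,0,0],[0,0,0],[0,0,0],[0,0,0],[0,0,0],[0,0,0]]}'
python3 -m creep '{"slide":[[0,0,2.5],[0,0,5],[0,0,5],[0,0,5],[0,0,5],[0,0,5],[0,0,5],[0,0,5],[0,0,5],[0,0,5],[0,0,5],[0,0,5],[0,0,5],[0,0,5],[0,0,5],[0,0,5],[0,0,5],[0,0,2.5],[0,0,0],[0,0,0]],"angular":[[0,0,0],[0,0,0],[0,0,0],[0,0,0],[0,0,0],[0,0,0],[0,0,0],[0,0,0],[0,0,0],[0,0,0],[0,0,0],[0,0,0],[0,0,0],[0,0,0],[0,0,0],[0,0,0],[0,0,0],[0,0,0],[0,0,0],[0,0,0]]}'
python3 d.py pics/w8.png
python3 - <<'E'
from h import *
a=optics.snapshot("scene")[220:350,210:400,::-1];b=optics.snapshot("side")[210:340,255:445,::-1]
cv2.imwrite("pics/p8.png",cv2.resize(np.hstack([a,b]),None,fx=2.1,fy=2.1,interpolation=2))
E
```

```text
t: 23.85
position: [504.7, -205.9, 185.4]
ee_rot: [133.8, 90.0, 141.5]
ft_force: [0.1, 0.2, 0.0]
opening: 39.8
t: 25.85
position: [589.1, -194.4, 185.9]
ee_rot: [-25.7, 90.0, -18.0]
ft_force: [0.4, -0.0, -0.8]
opening: 40.0
[ 234  299   95   27 2177] [[328, 318], [234, 324], [244, 299], [323, 299]]
[ 589.1 -194.4  185.9] [1.  0.1 0. ] 
z32 [[20.493541658817282, 10.856924137413696], [-19.98348967430061, 13.871660152381232], [-15.260311548263708, 1.4950138801227433], [17.992183274025226, 1.505118821508794]] 
z12 [[23.776639463427284, 25.12360238808282], [-23.2128596805309, 28.623388087007534], [-17.72975562866373, 14.255427041911679], [20.8728302212522, 14.267157796835388]]
```

View pics/p8.png

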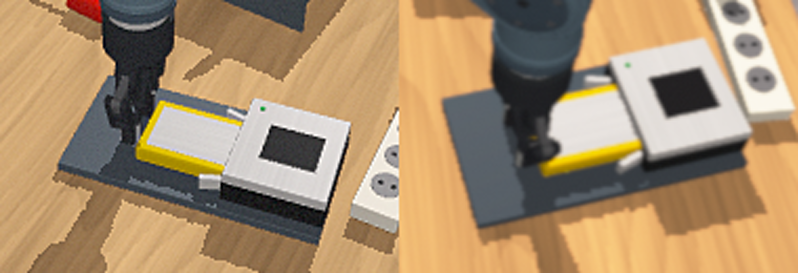

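The drive is square (rear edge level at row 299) and its nose is in the mouth between the cheeks. I'll keep pushing, about 74 mm to go.

```bash
python3 -m creep '{"slide":[[0,0,2],[0,0,4],[0,0,4],[0,0,4],[0,0,4],[0,0,4],[0,0,4],[0,0,4],[0,0,4],[0,0,2],[0,0,0]],"angular":[[0,0,0],[0,0,0],[0,0,0],[0,0,0],[0,0,0],[0,0,0],[0,0,0],[0,0,0],[0,0,0],[0,0,0],[0,0,0]]}'
python3 -m creep '{"slide":[[0,0,2],[0,0,4],[0,0,4],[0,0,4],[0,0,4],[0,0,4],[0,0,2],[0,0,2],[0,0,0],[0,0,0]],"angular":[[0,0,0],[0,0,0],[0,0,0],[0,0,0],[0,0,0],[0,0,0],[0,0,0],[0,0,0],[0,0,0],[0,0,0]]}'
```

```text
t: 27.1
position: [625.0, -189.4, 185.7]
ee_rot: [-12.5, 90.0, -4.7]
ft_force: [-0.3, 0.2, -0.1]
opening: 40.2
t: 28.1
position: [650.5, -186.1, 185.8]
ee_rot: [-21.4, 90.0, -13.7]
ft_force: [0.1, -0.1, -0.7]
opening: 40.2
```

```bash
python3 -m creep '{"slide":[[0,0,2],[0,0,2],[0,0,2],[0,0,1]],"angular":[[0,0,0],[0,0,0],[0,0,0],[0,0,0]]}'
python3 -m creep '{"slide":[[0,0,1],[0,0,1],[0,0,1]],"angular":[[0,0,0],[0,0,0],[0,0,0]]}'
python3 d.py pics/w9.png
```

```text
t: 28.5
position: [657.4, -185.1, 185.8]
ee_rot: [-86.3, 90.0, -78.5]
ft_force: [-3.3, -0.8, 1.8]
opening: 39.9
t: 28.8
position: [660.3, -184.7, 185.7]
ee_rot: [-123.9, 90.0, -116.2]
ft_force: [-2.7, -0.0, 2.1]
opening: 40.0
[ 234  298   95   28 2197] [[328, 323], [239, 325], [234, 317], [239, 298], [323, 298]]
[ 660.3 -184.7  185.7] [ 1.   0.1 -0. ] 
z32 [[20.577532594704042, 13.276095304672713], [-17.82095771315171, 14.268527372592002], [-19.812334504439832, 10.234609952514889], [-17.326229004649953, 0.9218980997248045], [17.955076818775034, 0.9382428602149683]] 
z12 [[23.87632713887669, 27.9419694597525], [-20.704383303264855, 29.09418472391227], [-23.01637503527974, 24.41079996034058], [-20.130002458489315, 13.598726172757393], [20.83165166708886, 13.617702466585916]]
```

```bash
for i in 1 2; do :; done; python3 -m creep '{"slide":[[0,0,1],[0,0,1]],"angular":[[0,0,0],[0,0,0]]}'
python3 -m creep '{"slide":[[0,0,1],[0,0,1]],"angular":[[0,0,0],[0,0,0]]}'
```

```text
t: 29.05
position: [662.2, -184.4, 185.6]
ee_rot: [109.7, 90.0, 117.4]
ft_force: [-1.5, -0.2, 1.5]
opening: 39.6
t: 29.25
position: [664.3, -184.1, 185.7]
ee_rot: [89.9, 90.0, 97.6]
ft_force: [-2.2, -0.0, 1.8]
opening: 40.0
```

```bash
python3 -m creep '{"slide":[[0,0,1],[0,0,1]],"angular":[[0,0,0],[0,0,0]]}'
python3 -m creep '{"slide":[[0,0,1],[0,0,1]],"angular":[[0,0,0],[0,0,0]]}'
```

```text
t: 29.45
position: [666.3, -183.8, 185.7]
ee_rot: [69.1, 90.0, 76.9]
ft_force: [-1.5, -0.9, 1.1]
opening: 40.1
t: 29.65
position: [667.3, -183.8, 185.6]
ee_rot: [169.4, 89.8, 177.2]
ft_force: [-11.9, -1.2, 7.9]
opening: 40.0
```

```bash
python3 -m creep '{"slide":[[0,0,0.7],[0,0,0],[0,0,0]],"angular":[[0,0,0],[0,0,0],[0,0,0]]}'
python3 -m creep '{"slide":[[0,0,-5],[0,0,-15],[0,0,-20],[0,0,-15],[-10,0,0],[-20,0,0],[-25,0,0],[-25,0,0],[-15,0,0],[-5,0,0],[0,0,0],[0,0,0]],"angular":[[0,0,0],[0,0,0],[0,0,0],[0,0,0],[0,0,0],[0,0,0],[0,0,0],[0,0,0],[0,0,0],[0,0,0],[0,0,0],[0,0,0]]}'
python3 - <<'E'
from h import *
np.set_printoptions(precision=1,suppress=True)
def yel(n):
    im=optics.snapshot(n)[:,:,::-1].copy(); m=cv2.inRange(cv2.cvtColor(im,cv2.COLOR_BGR2HSV),(22,150,90),(34,255,255))
    n,l,st,c=cv2.connectedComponentsWithStats(m); print(st[1+st[1:,4].argmax()]); return im
s=env.observe(); print(s["position"])
a=yel("scene");b=yel("side")
top=np.hstack([a[220:350,210:400],b[210:340,255:445]]); bot=np.hstack([a[110:240,250:440],b[80:210,220:410]])
cv2.imwrite("pics/p9.png",cv2.resize(np.vstack([top,bot]),None,fx=2.1,fy=2.1,interpolation=2))
E
```

```text
t: 29.95
position: [667.6, -183.8, 185.6]
ee_rot: [167.8, 89.7, 175.5]
ft_force: [-11.3, -1.2, 7.4]
opening: 39.5
t: 31.15
position: [614.1, -190.7, 284.5]
ee_rot: [141.7, 89.9, 149.4]
ft_force: [0.8, -0.4, -0.5]
opening: 40.2
[ 614.1 -190.7  284.5]
[307 276  18  27 138]
[347 250  24  36 250]
```

View pics/p9.png

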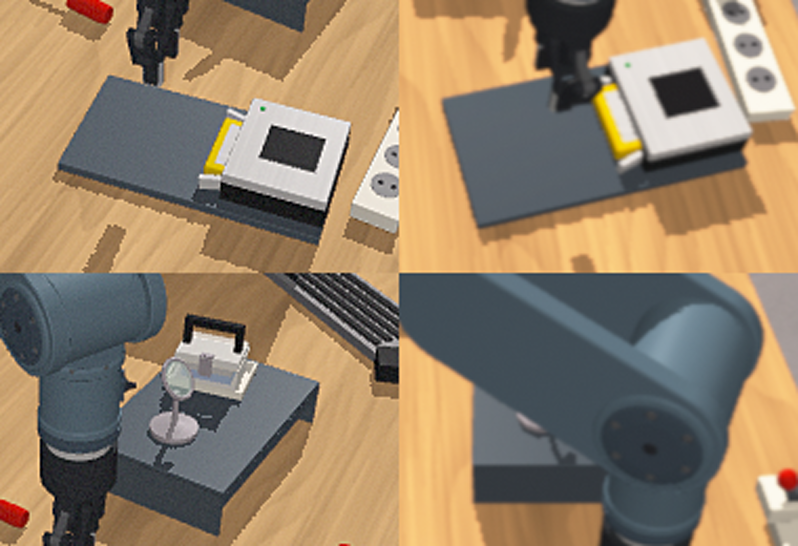

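Run:
```python
from h import *
np.set_printoptions(precision=1,suppress=True)
S=cam("side");A=cam("scene");u=np.array([.990,.137,0])
f=lambda P:[[255+(x-399)/2.1,210+y/2.1] for x,y in P]; g=lambda P:[[210+x/2.1,220+y/2.1] for x,y in P]
for n,C,P,z in [("rear side",S,f([[596,88],[613,143]]),32),("house side",S,f([[611,55],[643,143]]),50),("rear scene",A,g([[222,114],[207,160]]),32),("house scene",A,g([[247,98],[222,178]]),50),("ledge rear scene",A,g([[110,76],[60,165]]),12),("ledge rear side",S,f([[443,99],[480,226]]),12)]:
    w=ray(C,P,z); print(n,w.tolist(),"x along",(w@u).mean())
```

```text
rear side [[677.4265297846362, -150.0152045838584, 32.0], [680.9744291783402, -216.03582234960118, 32.0]] x along 647.3339793417313
house side [[696.9557653100803, -121.90059623108277, 50.0], [705.6604526562035, -228.29866570236732, 50.0]] x along 670.3063784508691
rear scene [[670.8233988042625, -146.7069578365398, 32.000000000000114], [685.5417435717484, -216.0977421330299, 32.000000000000114]] x along 646.5486235282099
house scene [[691.4548020877892, -127.64380154000742, 50.0], [716.0027880673031, -245.94586242178536, 50.0]] x along 671.1006151453878
ledge rear scene [[520.3415754086666, -134.5868718015024, 12.0], [541.6483550845876, -281.5955556765837, 12.0]] x along 497.17651931191193
ledge rear side [[516.4124602651374, -135.37552077919997, 12.0], [536.9350457151083, -281.98625107701776, 12.0]] x along 492.8177340880707
```

```bash
python3 -c "
from workcell import env
s=env.observe();print(s['t'],s['ft_force']);print(env.sign_off())"
```

```text
31.25 [-0.43401833  0.54540184 -0.25760165]
the job is handed in; nothing more can be done
None
```

I lifted the box off the drive by its handle and set it in the tray, then slid the yellow drive into the dock until it hit the end wall. I handed the job in at 31 s; `sign_off` gave no verdict.

- **Box:** it touched the tray floor at 309 mm TCP height, against 308.5 mm expected. After release, its measured centre was about 2 mm from the tray's, and it looked level in the last picture.
- **Drive:** I squared it by pushing its long side with both open fingers, then pushed its rear face in. The force jumped from about 2 N to 12 N at the end wall.
- **Drive check:** afterwards, 23–24.5 mm of the drive showed outside the slot in two cameras, against 25 mm when fully home. The tool's own position put the rear face about 5 mm further in than nominal. I put that down to my rough estimate of the dock origin and finger offset, and trusted the force jump and the visible length.
- **Left alone:** the magnifier looked unmoved, and I never went near the screwdriver. I did not measure either at the end. The gripper finished clear of everything, with the force back near zero.
- **Pictures:** I viewed 14, four over the budget of 10, mostly to check the drive's alignment before and after the push.

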